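# Shut and lock the master-ring drawer

### The job

Put the master rings away: with the fingertips push the drawer that holds the nested rings fully shut, then push the locking slide on the ledge above fully across to that drawer's side, so that it bars the drawer. The neighbouring drawer with the rectangular gauge blocks is still in use: leave it open as it is, and leave the loose gauges and tools where they are. Nothing is picked up.

Things in the scene. Friction and masses are not known exactly. Their poses are not given: they have to be found in the camera images.
- stand: Fixed grey steel stand, 330 deep x 400 wide x 50 high, with a dark granite plate on it (top at 95). Origin: table level, middle of its front face (towards the robot). x points into the stand, y left along the front, z up. Before the granite runs an open ledge 62 deep, 50 high. Two drawers side by side below, middles 100 left and right (which is which varies), a 56 pillar between.
- ring_front (a point): Middle of the front edge of the ring drawer's pull lip, 38.5 above the table; axes as the stand's. Lip: 50 wide, 5 thick, stands 12 out of the steel front plate (138 wide, from 6 to 42 high). The drawer holds dark carbide rings, 54 across, with smaller rings nested in them. It shuts towards the stand's +x; shut, this point lies 12 before the stand's front face.
- ring_drawer (a joint): How far the ring drawer is open, in m: 0 fully shut (hard stop), starts 0.07 to 0.105, limit 0.12. It slides with about 2 N of friction and stays where it is left.
- block_front (a point): The same point on the other drawer, of the same size and make, which holds rows of rectangular steel gauge blocks 34 long. It is to stay as it is.
- block_drawer (a joint): How far the gauge-block drawer is open, in m; starts 0.07 to 0.105.
- bolt_post (a point): Middle of the locking slide's upright steel post: 14 diameter, from 55 to 85 above the table, 20 behind the stand's front face; axes as the stand's. It stands on a flat bar on the ledge, 40 wide (y), 44 deep, top 55.5 above the table, with a lip hanging just before the front face. It slides along the stand's y; pushed across by 50, the lip bars the shut drawer there.
- bolt (a joint): Position of the locking slide along the stand's y, in m: 0 mid-way before the pillar (it starts within 0.008 of that), +0.05 fully across to the left drawer, -0.05 fully across to the right drawer (hard stops). About 1.5 N of friction; it stays where it is left.
- ejector_pin: Loose bright ejector pin, standing on its 20 diameter head on the table between the two open drawers, 60 tall. Origin: centre of its underside.
- angle_gauge: Loose matte steel angle gauge lying on the granite: a stock 70 x 14 x 14 high with a thin blade 16 wide leaving it at 60 degrees, about 50 out. Origin: centre of the stock's underside.
- block_holder: Loose empty green plastic gauge-block holder, 50 x 110 x 22 high, on the granite. Origin: centre of its underside.
- setting_ring: Loose carbide ring, 52 outside, 32 inside, 14 high, on the granite. Origin: centre of its underside.
- depth_rod: Loose brass depth rod 130 long, 10 diameter, through a brass foot 24 x 44 x 18, lying on the table left of the stand. Origin: underside, 20 from the middle of the foot along the rod.
- parallel: Loose steel parallel, 100 x 20 x 30 high, on the table right of the stand. Origin: centre of its underside.

How it is judged (in metres and radians):
On the way, in this order (a step that is already met when the one before it is completed fails the run):
1. the ring drawer is pushed fully shut (value of joint ring_drawer below 0.004 m), for 0.2 s.
2. the locking slide is pushed across before the shut ring drawer (y of bolt_post in the frame of ring_front between -0.058 and 0.058 m and value of joint ring_drawer below 0.004 m), for 0.2 s.
At the end, for the whole second after the job is handed in: The ring drawer is within 4 mm of fully shut, the locking slide is within 8 mm of fully across on the ring drawer's side, the gauge-block drawer is within 10 mm of where it began, and every loose thing is within 15 mm of where it stood (all of step 2 and distance of block_front from where it was at the start of the episode below 0.01 m and distance of each of ejector_pin, angle_gauge, block_holder, setting_ring, depth_rod, parallel from where it was at the start of the episode below 0.015 m); the robot touches nothing.
It fails at once if the gauge-block drawer is moved by more than 10 mm (not (distance of block_front from where it was at the start of the episode below 0.01 m)).
It fails at once if the locking slide is pushed across by more than 20 mm while the ring drawer still stands open (value of joint ring_drawer above 0.02 m and (value of joint bolt above 0.02 m or value of joint bolt below -0.02 m)).
It fails at once if a loose gauge or tool is knocked, carried or lifted (moved by more than 15 mm) (distance of any of ejector_pin, angle_gauge, block_holder, setting_ring, depth_rod, parallel from where it was at the start of the episode above 0.015 m).
It also fails if it takes over 38 s, if anything falls off the work surface, if the arm or the gripper's body presses on something with over 40 N, if the wrist force passes 120 N, or if a joint passes its speed limit or range.

### The arm

A 6-joint arm with a two-finger parallel gripper is mounted at the origin on the work surface. World frame = base frame: x ahead of the robot, y to its left, z up, the work surface at z = 0. Lengths are in m, angles in degrees, forces in N, time in s.
With the tool pointing down it reaches from about 0.4 to 0.825 m from the base axis. Payload 7 kg.
Tool frame: the origin (TCP) lies on the front face of the gripper's body, between the roots of the fingers; the fingertips stand 73 mm ahead of it and the grasp point (between the pads) lies 54 mm ahead of it; y points along the fingers, z is the direction in which the jaws open and shut, and the axes are right-handed (so a half turn about y gives the same grasp; the last joint's range is limited). The gripper opens to 85 mm and grips with 20 to 120 N. Pads are 22 mm wide; open, the fingers measure 114 mm over their backs; the gripper's body (76 mm by 85 mm) begins 54 mm behind the grasp point. The pads swing forward as they close: fully open they stand 13 mm farther back than shut.
Start: joints at [-55.858, 20.546, 0.682, 0, -70.136, -16.507], TCP at [0.204, -0.643, 0.304] pointing down, gripper open.
Joint ranges: [-176.03, 176.03], [-82.01, 121.73], [-58.28, 71.71], [-173.87, 95.51], [-174.79, -0.11], [-173.66, 173.66]. Speed limits (degrees/s): [136.94, 136.94, 172.46, 180, 180, 180].

### API

Orientations are given as [roll, pitch, yaw] about the fixed x, y, z axes, in that order (R = Rz(yaw) Ry(pitch) Rx(roll)).
In Python, from station import manip gives the robot as it stands.
- The arm moves only by the tool arm_command, never from a script. Its argument "rows" is one flat list of numbers, 7 for each row, row after row: the turn, a rotation vector about the tool's x, y, z in rad, then the shift along the tool's x, y, z in m, then the finger opening in m, from 0 to 0.0854. A call has 1 to 5 rows; each row is the pose to reach, as a shift and turn from the pose commanded when the call began, along the tool's axes at that moment; what a row does not reach only later rows make up. A row lasts 1/12 s, in which the tool goes at most 41.7 mm and 7.16 degrees, less where a joint would pass 70% of its speed; a pose out of reach is approached as far as the arm can. A call with a gripper value outside its range is refused whole. The fingers move at their own pace and stop on an object; "newtons" is the grip in N (left out, the last holds). Time passes only in rows, so rows that repeat a pose let the fingers close. It gives the time, the measured TCP pose, the force and the opening at its end, in the units of the state.
- manip.get_state(): the state, without advancing time (a new reading comes with each control period).
- manip.capture(name): name is "scene" or "top"; returns the picture (384x512x3 uint8, blue, green, red); there is no depth.
- manip.calibration(name): a dict with "fx", "fy", "cx", "cy" (pixels), "R" (3x3) and "t" (3): a world point X has camera coordinates R X + t. Camera axes: x right, y down, z forward; pixel columns grow to the right and rows downward; lengths in m; the calibration is good to about 2 mm. A picture is of the moment at which its call begins. calibration takes no time and is no camera call.
- manip.hand_in(): hands the job in, once; it reports no verdict.
Trained networks look in the newest picture that a camera, given by its name, has taken for a name from the list of things; names that differ only in an ending like _2 or _b are one class to them, and where a whole thing is asked for, a point or a joint stands for the part that bears it (a point fixed in the world has none). Each returns a list of dicts, best first, with "score" (0 to 1); they miss things now and then, are a little off and sometimes report something else, mostly with a low value. They report only what shows in the picture. A call takes as long as a camera call.
- manip.recognise(camera, name): "xyz" ([x, y, z] in m, in the coordinates of the camera as it stood for that picture, good to about 4 mm: the middle of the surface that is visible of it).
- manip.masks_of(camera, name): "mask" (384x512 bool, what is visible of it).
The state is a dict: "clock": time; "joint_positions": joint angles; "dq": joint speeds; "tau": joint torques, N m; "tool_pos": TCP position; "tcp_rot": TCP orientation; "wrist_force": force on the tool from outside, world axes, zero at the start; "ft_torque": the same for the moment, N m; "opening": finger opening in m.
Only numpy, scipy, OpenCV 4.12 (cv2) and the standard library are available. Lean on these libraries where they do the work, as an engineer would, in place of code of your own. Each camera call takes 0.05 s, during which the arm holds its last target. There are 200 camera calls.

## Working session

There is one attempt and no reset: what is moved stays moved. The work goes in short steps, Python scripts to look and compute and a tool call to move; the robot and the scene stay as the last step left them, time stands still between calls to the robot, and variables do not carry over. Pictures are saved under pics/ and viewed, about 8 in all and at most 12, crops included, and the job is handed in when it is done.

Besides the shell and the picture viewer there is one more tool, called after "Request:" by a JSON object that holds its "op" and its "data", one argument or row to a line. arm_command: Moves the arm, as the interface text tells. Its arguments: {"type":"object","properties":{"rows":{"type":"array"},"newtons":{"type":"number"}},"required":["rows"]}

```bash
mkdir -p pics; ls; python3 - <<'E'
from station import manip
import cv2,numpy as np
print(manip.get_state())
for c in("scene","top"):
    im=manip.capture(c); cv2.imwrite(f"pics/{c}0.png",im)
    k=manip.calibration(c); print(c,k)
    R=np.array(k["R"]);t=np.array(k["t"])
    for n in["stand","ring_front","block_front","bolt_post","ejector_pin","ring_drawer","block_drawer","bolt"]:
        try:
            for d in manip.recognise(c,n)[:2]:
                print(c,n,round(d["score"],2),(R.T@(np.array(d["xyz"])-t)).round(4))
        except Exception as e: print(n,e)
E
```

```text
pics
{'clock': 0.0, 'joint_positions': array([-5.58587276e+01,  2.05902505e+01,  6.32752890e-01, -2.06112713e-02,
       -7.01347811e+01, -1.65087560e+01]), 'dq': array([-0.06312025, -0.05409654,  0.04292903,  0.02622198, -0.06083902,
        0.098363  ]), 'tau': array([ 4.38610778e-04, -5.83318162e+01,  2.93423581e+01,  6.93665922e+00,
       -5.99253341e-03,  5.95854203e-05]), 'tool_pos': array([ 0.20435981, -0.64293517,  0.30296765]), 'tcp_rot': array([-8.99060190e+01,  7.64757382e-03,  1.76255031e+01]), 'wrist_force': array([-0.19134047, -0.26728206, -1.1993472 ]), 'ft_torque': array([-0.00974473, -0.01160545,  0.04471113]), 'opening': 0.08533855195519006}
scene {'fx': 360.908489822584, 'fy': 360.908489822584, 'cx': 260.6182342779846, 'cy': 190.57471100623303, 'R': array([[ 0.85770901,  0.51380025,  0.01856243],
       [ 0.36017058, -0.57470008, -0.73484486],
       [-0.36689564,  0.6369687 , -0.67798117]]), 't': array([-0.52135316, -0.1284373 ,  1.20253127])}
scene stand 0.88 [ 0.8293 -0.1473  0.0962]
scene ring_front 0.77 [ 0.5437 -0.1368  0.0222]
scene block_front 0.55 [0.5841
[... 307 characters left out ...]
e bolt 0.76 [ 0.6479 -0.0646  0.0573]
top {'fx': 392.8239764537869, 'fy': 392.8239764537869, 'cx': 258.8097892780185, 'cy': 189.428592044494, 'R': array([[ 0.01695139, -0.99985474, -0.00177437],
       [-0.99288323, -0.01662392, -0.11792594],
       [ 0.11787932,  0.00376075, -0.99302081]]), 't': array([0.01111464, 0.61058667, 1.10080081])}
top ring_front 0.57 [ 0.5595 -0.139   0.0225]
top block_front 0.98 [0.6007 0.0588 0.0124]
top block_front 0.31 [ 0.7413 -0.0606  0.1094]
top bolt_post 0.73 [ 0.6442 -0.0577  0.0537]
top ejector_pin 0.43 [ 0.5599 -0.1347  0.0215]
top ring_drawer 0.71 [ 0.5603 -0.1392  0.0235]
top block_drawer 0.59 [0.6062 0.057  0.0077]
top bolt 0.72 [0.6    0.0558 0.0121]
```

```bash
python3 - <<'E'
import cv2
for c,(x,y,w,h) in {"scene":(80,100,300,225),"top":(150,80,240,180)}.items():
    im=cv2.imread(f"pics/{c}0.png")[y:y+h,x:x+w]
    cv2.imwrite(f"pics/{c}0c.png",cv2.resize(im,(800,600),interpolation=cv2.INTER_CUBIC))
E
```

```text
(no output)
```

View pics/scene0c.png

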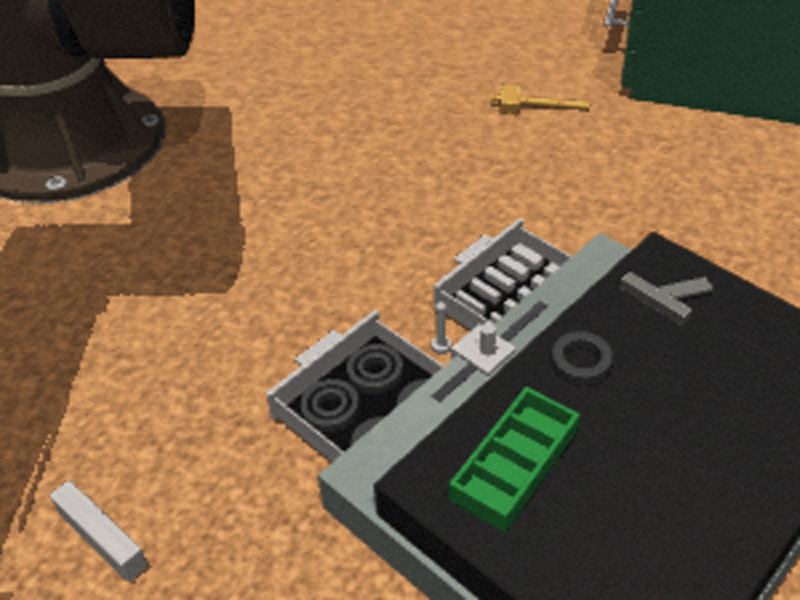

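View pics/top0c.png

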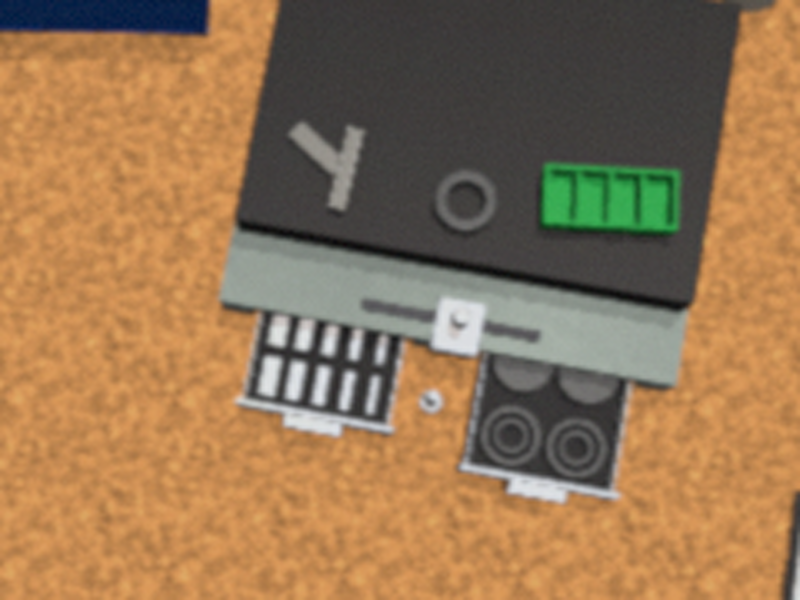

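The ring drawer is the right one (crop lip at about 508–566, 492–498 in the top view). The blocks drawer is on the left, the pin stands between them at (430,400), and the post is at (458,313).

```bash
cat > h.py <<'E'
import numpy as np
from station import manip
from scipy.spatial.transform import Rotation as Ro
def px2w(c,u,v,z):
    k=manip.calibration(c);R=np.array(k["R"]);t=np.array(k["t"])
    o=-R.T@t; d=R.T@np.array([(u-k["cx"])/k["fx"],(v-k["cy"])/k["fy"],1.])
    return o+d*(z-o[2])/d[2]
def crop(c,u,v,z):
    return px2w(c,*((150+u*.3-.35,80+v*.3-.35) if c=="top" else (80+u*.375-.3,100+v*.375-.3)),z)
def delta(target,yaw):   # shift+turn in tool axes from measured pose
    s=manip.get_state();R=Ro.from_euler("xyz",s["tcp_rot"],degrees=True)
    T=Ro.from_euler("xyz",[-90,0,yaw],degrees=True)
    return (R.inv()*T).as_rotvec().round(4),R.inv().apply(np.array(target)-s["tool_pos"]).round(4)
E
python3 - <<'E'
from h import *
L=crop("top",221,303,.05);Rr=crop("top",674,384,.05)
print("front",L.round(4),Rr.round(4),np.linalg.norm(L-Rr)); y=(L-Rr)/np.linalg.norm(L-Rr)
yaw=np.arctan2(-y[0],y[1]);print("yaw",np.degrees(yaw)); x=np.array([y[1],-y[0],0]);O=(L+Rr)/2;O[2]=0
for n,a in dict(lipL=("top",508,492,.041),lipR=("top",566,499,.041),blipL=("top",284,428,.041),blipR=("top",340,435,.041),plateL=("top",461,468,.042),plateR=("top",616,497,.042),bplR=("top",390,431,.042),bplL=("top",237,403,.042),post=("top",458,314,.085),pin=("top",430,398,.06),
 sR=("scene",320,482,.05),sL=("scene",603,234,.05),spost=("scene",489,327,.085),slipL=("scene",335,334,.041),slipR=("scene",297,360,.041),spin=("scene",440,307,.06)).items():
    p=crop(*a);q=p-O;print(n,p.round(4),"stand",round(q@x,4),round(q@y,4))
E
```

```text
front [0.6613 0.1455 0.05  ] [ 0.5975 -0.2443  0.05  ] 0.3949939598421615
yaw -9.284781583160148
lipL [ 0.5033 -0.1036  0.041 ] stand -0.1157 -0.0739
lipR [ 0.4982 -0.1532  0.041 ] stand -0.1127 -0.1236
blipL [0.5549 0.0891 0.041 ] stand -0.0959 0.1247
blipR [0.5496 0.0409 0.041 ] stand -0.0933 0.0762
plateL [ 0.5231 -0.0632  0.042 ] stand -0.1027 -0.0308
plateR [ 0.5006 -0.1957  0.042 ] stand -0.1035 -0.1651
bplR [ 0.5537 -0.002   0.042 ] stand -0.0823 0.0346
bplL [0.5756 0.1301 0.042 ] stand -0.082 0.1684
post [ 0.6495 -0.0566  0.085 ] stand 0.021 -0.0039
pin [ 0.5811 -0.0352  0.06  ] stand -0.05 0.0062
sR [ 0.6023 -0.2513  0.05  ] stand 0.0058 -0.2036
sL [0.6676 0.1463 0.05  ] stand 0.0061 0.1993
spost [ 0.6483 -0.059   0.085 ] stand 0.0202 -0.0064
slipL [ 0.5085 -0.1095  0.041 ] stand -0.1097 -0.0788
slipR [ 0.4983 -0.1538  0.041 ] stand -0.1126 -0.1242
spin [ 0.5842 -0.0418  0.06  ] stand -0.0458 0.0003
```

```bash
cat >> h.py <<'E'
O=np.array([.632,-.0505,0]);YAW=-9.3
S=Ro.from_euler("z",YAW,degrees=True)
def sp(x,y,z): return O+S.apply([x,y,z])
def ins():
    s=manip.get_state();print(s["clock"],"stand",S.inv().apply(s["tool_pos"]-O).round(4),"F",S.inv().apply(s["wrist_force"]).round(2),s["tcp_rot"].round(2),round(s["opening"],4))
E
python3 -c "
from h import *
print(sp(-.165,-.1,.2),*delta(sp(-.165,-.1,.2),YAW))"
```

```text
[ 0.45300842 -0.12252094  0.2       ] [1.000e-04 4.701e-01 0.000e+00] [0.3946 0.1039 0.421 ]
```

Request:
{"op": "arm_command", "data": {
  "rows": [0,0,0,0.026,0.0,0.028,0,0,0,0,0.052,0,0.056,0,0,0,0,0.078,0,0.084,0,0,0,0,0.104,0,0.112,0,0,0,0,0.13,0.0,0.14,0]
}}

```text
clock: 1.32
tool_pos: [0.2862, -0.4689, 0.3039]
tcp_rot: [-90.0, -0.0, 17.6]
wrist_force: [1.1, -0.1, 0.7]
opening: 0.0256
```

Request:
{"op": "arm_command", "data": {
  "rows": [0,0,0,0.026,0.0,0.028,0,0,0,0,0.052,0,0.056,0,0,0,0,0.078,0,0.084,0,0,0,0,0.104,0,0.112,0,0,0,0,0.13,0.0,0.14,0]
}}

```text
clock: 1.73
tool_pos: [0.3677, -0.296, 0.3043]
tcp_rot: [-90.0, -0.0, 17.6]
wrist_force: [1.5, -0.1, 0.2]
opening: -0.0
```

Request:
{"op": "arm_command", "data": {
  "rows": [0,0.1,0,0.026,0.0,0.028,0,0,0.2,0,0.052,0,0.056,0,0,0.3,0,0.078,0,0.084,0,0,0.4,0,0.104,0,0.112,0,0,0.47,0,0.13,0.0,0.14,0]
}}

```text
clock: 2.15
tool_pos: [0.4492, -0.123, 0.3045]
tcp_rot: [-90.0, -0.1, -9.6]
wrist_force: [0.4, -0.7, -0.1]
opening: -0.0002
```

```bash
python3 -c "
from h import *
ins();print(*delta(sp(-.165,-.1,.093),YAW))"
```

```text
2.15 stand [-0.1687 -0.1011  0.3045] F [ 0.51 -0.67 -0.1 ] [-8.998e+01 -7.000e-02 -9.590e+00] -0.0002
[-0.0003 -0.0051  0.0013] [0.0034 0.2115 0.0011]
```

Request:
{"op": "arm_command", "data": {
  "rows": [0,-0.005,0,0,0.04,0,0,0,-0.005,0,0,0.08,0,0,0,-0.005,0,0,0.12,0,0,0,-0.005,0,0,0.15,0,0,0,-0.005,0,0,0.17,0,0]
}}

```text
clock: 2.57
tool_pos: [0.4475, -0.1247, 0.1312]
tcp_rot: [-90.0, 0.2, -9.0]
wrist_force: [0.3, 0.4, 1.1]
opening: -0.0003
```

Request:
{"op": "arm_command", "data": {
  "rows": [0,0,0,0,0.015,0,0,0,0,0,0,0.03,0,0,0,0,0,0,0.038,0,0,0,0,0,0,0.038,0,0]
}}

```text
clock: 2.9
tool_pos: [0.4481, -0.1249, 0.0945]
tcp_rot: [-90.0, 0.2, -9.0]
wrist_force: [-0.1, 0.3, 0.9]
opening: -0.0003
```

```bash
python3 -c "
from h import *
import cv2
ins()
im=manip.capture('scene');cv2.imwrite('pics/s1.png',cv2.resize(im[120:320,140:407],(800,600),interpolation=cv2.INTER_CUBIC))"
```

```text
2.9 stand [-0.1694 -0.1032  0.0945] F [-0.12  0.24  0.94] [-90.04   0.16  -9.02] -0.0003
```

View pics/s1.png

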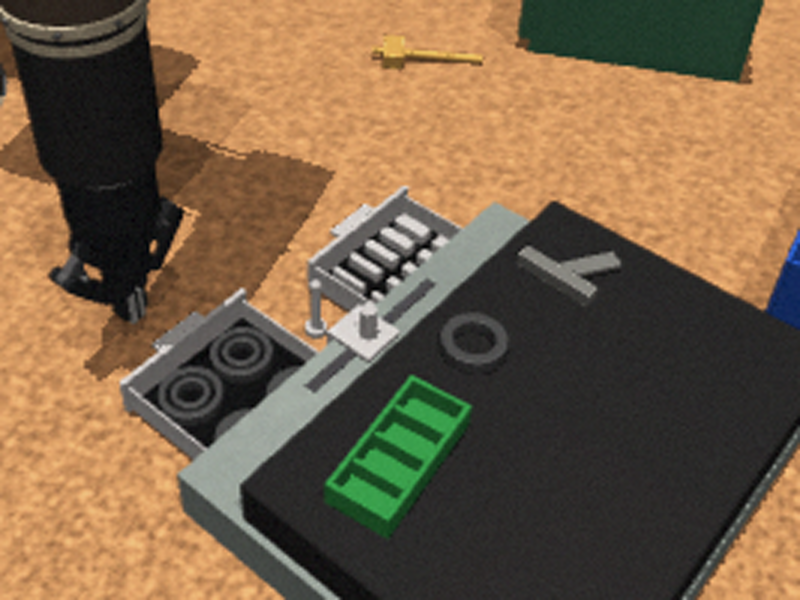

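Fingertips at (135,315) stand before the ring drawer's lip at (180,330), clear of everything. Now I push.

Request:
{"op": "arm_command", "data": {
  "rows": [0,0,0,0.02,0,0,0,0,0,0,0.035,0,0,0,0,0,0,0.045,0,0,0,0,0,0,0.055,0,0,0,0,0,0,0.065,0,0,0]
}}

```text
clock: 3.37
tool_pos: [0.5132, -0.1352, 0.0964]
tcp_rot: [-90.0, 0.0, -9.0]
wrist_force: [-3.6, -0.3, 2.2]
opening: -0.0001
```

Request:
{"op": "arm_command", "data": {
  "rows": [0,0,0,0.01,0,0,0,0,0,0,0.02,0,0,0,0,0,0,0.03,0,0,0,0,0,0,0.04,0,0,0,0,0,0,0.05,0,0,0]
}}

```text
clock: 3.78
tool_pos: [0.5632, -0.1431, 0.0958]
tcp_rot: [-90.0, 0.0, -9.0]
wrist_force: [-3.9, -1.0, 0.8]
opening: -0.0001
```

```bash
python3 -c "
from h import *
import cv2
ins()
im=manip.capture('scene');cv2.imwrite('pics/s2.png',cv2.resize(im[120:320,140:407],(800,600),interpolation=cv2.INTER_CUBIC))"
```

```text
3.7833 stand [-0.0529 -0.1025  0.0958] F [-3.73 -1.62  0.85] [-9.001e+01  3.000e-02 -9.010e+00] -0.0001
```

View pics/s2.png

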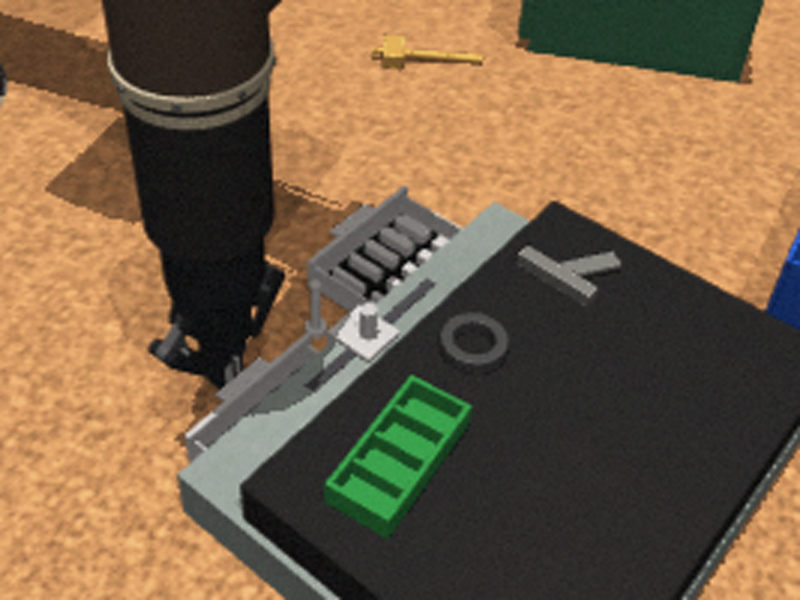

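The drawer is moving with the fingers (front plate now from 190,440 to 330,340), and the pin at (316,310) is untouched. Continuing to the stop.

Request:
{"op": "arm_command", "data": {
  "rows": [0,0,0,0.006,0,0,0,0,0,0,0.012,0,0,0,0,0,0,0.018,0,0,0,0,0,0,0.022,0,0,0,0,0,0,0.025,0,0,0]
}}

```text
clock: 4.25
tool_pos: [0.5876, -0.1469, 0.0958]
tcp_rot: [-90.0, 0.0, -9.0]
wrist_force: [-0.9, -0.2, 0.4]
opening: 0.0002
```

Request:
{"op": "arm_command", "data": {
  "rows": [0,0,0,0.001,0,0,0,0,0,0,0.002,0,0,0,0,0,0,0.003,0,0,0,0,0,0,0.004,0,0,0,0,0,0,0.005,0,0,0]
}}

```text
clock: 4.67
tool_pos: [0.5898, -0.1473, 0.0956]
tcp_rot: [-90.0, 0.3, -9.0]
wrist_force: [-11.5, 4.5, 8.7]
opening: 0.0003
```

Request:
{"op": "arm_command", "data": {
  "rows": [0,0,0,0.001,0,0,0,0,0,0,0.002,0,0,0,0,0,0,0.003,0,0,0,0,0,0,0.003,0,0,0,0,0,0,0.003,0,0,0]
}}

```text
clock: 5.08
tool_pos: [0.5901, -0.1475, 0.0953]
tcp_rot: [-90.0, 0.6, -9.1]
wrist_force: [-17.5, 5.9, 12.5]
opening: 0.0002
```

```bash
python3 -c "
from h import *
import cv2
ins()
im=manip.capture('top');cv2.imwrite('pics/t3.png',cv2.resize(im[130:250,210:370],(800,600),interpolation=cv2.INTER_CUBIC))"
```

```text
5.0833 stand [-0.0257 -0.1025  0.0953] F [-18.25   3.    12.51] [-90.03   0.55  -9.07] 0.0002
```

View pics/t3.png

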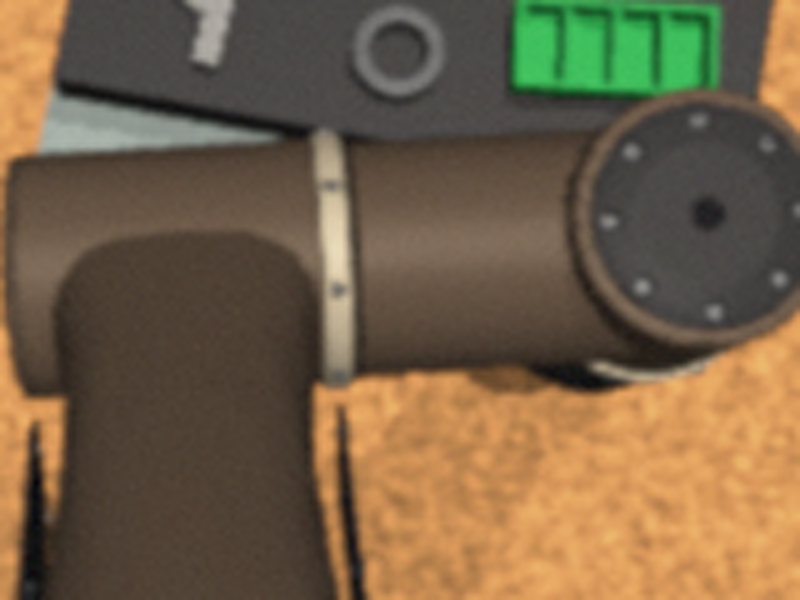

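The top view is blocked by the arm, but the force rose to 18 N without travel: that looks like the stop. Back off, lift, and look.

Request:
{"op": "arm_command", "data": {
  "rows": [0,0,0,-0.01,0,0,0,0,0,0,-0.04,0,0,0,0,0,0,-0.05,-0.03,0,0,0,0,0,-0.05,-0.07,0,0,0,0,0,-0.05,-0.11,0,0]
}}

```text
clock: 5.55
tool_pos: [0.545, -0.14, 0.2071]
tcp_rot: [-90.0, 0.0, -9.0]
wrist_force: [1.2, 0.3, -0.1]
opening: -0.0
```

```bash
python3 -c "
from h import *
import cv2
ins()
im=manip.capture('scene');cv2.imwrite('pics/s4.png',cv2.resize(im[160:280,180:340],(800,600),interpolation=cv2.INTER_CUBIC))"
```

```text
5.55 stand [-0.0714 -0.1024  0.2071] F [ 1.1   0.52 -0.1 ] [-9.002e+01  1.000e-02 -8.970e+00] -0.0
```

View pics/s4.png

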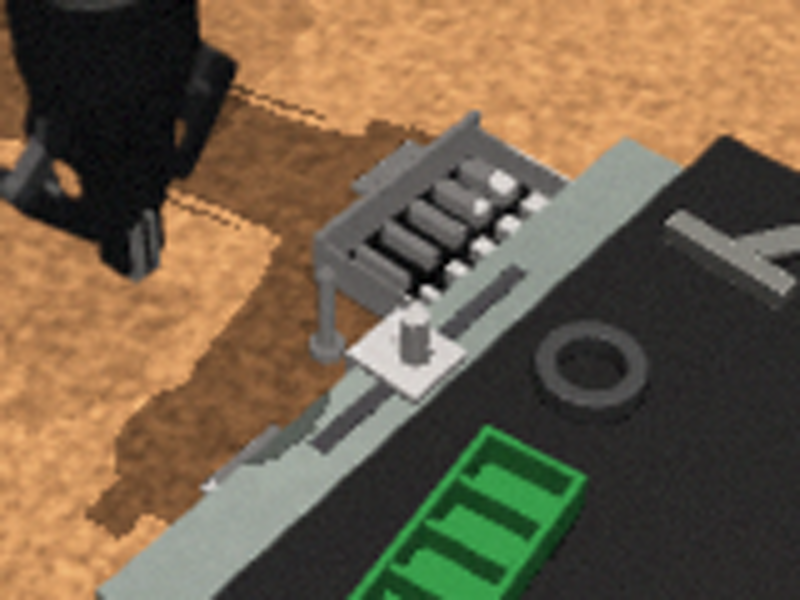

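Only the lip edge of the ring drawer (205–280, 430–488) still shows, so it is shut. The pin, the blocks drawer and the slide (post at 415,335) have not moved.

```bash
python3 -c "
from h import *
for u,v in((205,488),(275,430)):
    print('lip stand',S.inv().apply(px2w('scene',180+u*.2-.4,160+v*.2-.4,.041)-O).round(4))
print(*delta(sp(.02,.07,.207),YAW))"
```

```text
lip stand [-0.0118 -0.1243  0.041 ]
lip stand [-0.0107 -0.0777  0.041 ]
[-0.0002  0.0077  0.0131] [0.0882 0.0107 0.1715]
```

Request:
{"op": "arm_command", "data": {
  "rows": [0,0,0,0.018,0,0.034,0,0,0,0,0.036,0,0.069,0,0,0,0,0.054,0,0.104,0,0,0,0,0.072,0,0.138,0,0,0,0,0.091,0,0.172,0]
}}

```text
clock: 6.02
tool_pos: [0.664, 0.0174, 0.2068]
tcp_rot: [-89.9, -0.2, -9.0]
wrist_force: [1.2, -1.1, -0.1]
opening: -0.0
```

```bash
python3 -c "
from h import *
ins();print(*delta(sp(.02,.07,.141),YAW))"
```

```text
6.0167 stand [0.0206 0.0721 0.2068] F [ 1.31 -0.85 -0.05] [-89.93  -0.17  -8.99] -0.0
[-0.0013  0.0054  0.003 ] [-0.0008  0.0658 -0.0022]
```

Request:
{"op": "arm_command", "data": {
  "rows": [0,0,0,0,0.025,0,0,0,0,0,0,0.045,0,0,0,0,0,0,0.055,0,0,0,0,0,0,0.065,0,0,0,0,0,0,0.065,0,0]
}}

```text
clock: 6.43
tool_pos: [0.6618, 0.0151, 0.1392]
tcp_rot: [-90.0, 0.1, -9.0]
wrist_force: [-0.6, -0.7, -0.6]
opening: 0.0001
```

```bash
python3 -c "
from h import *
import cv2
ins()
im=manip.capture('scene');cv2.imwrite('pics/s5.png',cv2.resize(im[130:280,180:380],(800,600),interpolation=cv2.INTER_CUBIC))"
```

```text
6.4333 stand [0.0188 0.0696 0.1392] F [-0.49 -0.79 -0.56] [-90.04   0.1   -9.03] 0.0001
```

View pics/s5.png

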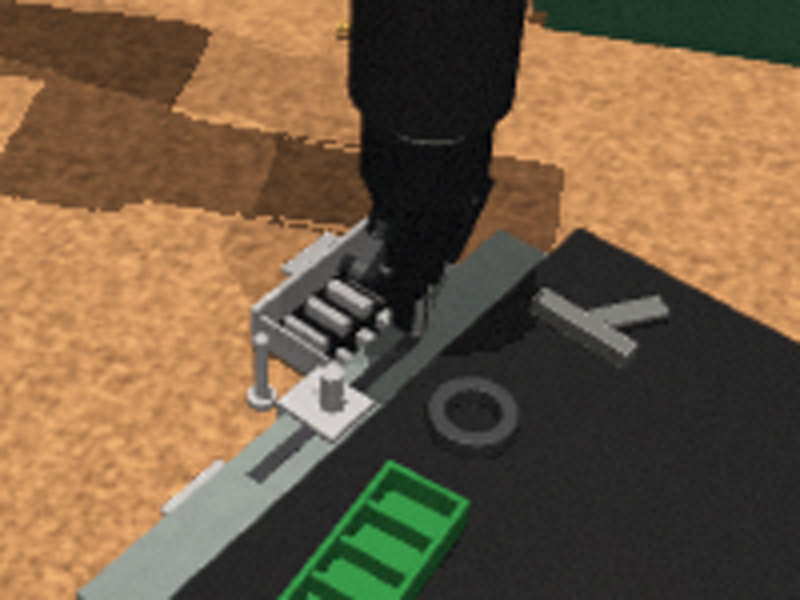

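The fingertips at (410,330) stand over the slot to the left of the post (332,390). Pushing right.

Request:
{"op": "arm_command", "data": {
  "rows": [0,0,0,0,0,-0.015,0,0,0,0,0,0,-0.028,0,0,0,0,0,0,-0.036,0,0,0,0,0,0,-0.044,0,0,0,0,0,0,-0.052,0]
}}

```text
clock: 6.9
tool_pos: [0.6544, -0.0372, 0.1416]
tcp_rot: [-90.0, -0.1, -9.1]
wrist_force: [0.4, -0.2, 0.8]
opening: -0.0001
```

Request:
{"op": "arm_command", "data": {
  "rows": [0,0,0,0,0,-0.007,0,0,0,0,0,0,-0.014,0,0,0,0,0,0,-0.021,0,0,0,0,0,0,-0.028,0,0,0,0,0,0,-0.035,0]
}}

```text
clock: 7.32
tool_pos: [0.6489, -0.0709, 0.141]
tcp_rot: [-90.0, -0.0, -9.0]
wrist_force: [-0.4, 1.7, 1.2]
opening: 0.0001
```

Request:
{"op": "arm_command", "data": {
  "rows": [0,0,0,0,0,-0.002,0,0,0,0,0,0,-0.004,0,0,0,0,0,0,-0.006,0,0,0,0,0,0,-0.008,0,0,0,0,0,0,-0.01,0]
}}

```text
clock: 7.73
tool_pos: [0.6473, -0.0803, 0.1409]
tcp_rot: [-90.0, -0.0, -9.0]
wrist_force: [-0.2, 1.0, 1.5]
opening: -0.0004
```

```bash
python3 -c "
from h import *
ins()"
```

```text
7.7333 stand [ 0.02   -0.027   0.1409] F [-0.35  0.91  1.5 ] [-90.    -0.    -8.99] -0.0004
```

Friction-level force only, so it's not at the stop yet. Continuing slowly.

Request:
{"op": "arm_command", "data": {
  "rows": [0,0,0,0,0,-0.002,0,0,0,0,0,0,-0.004,0,0,0,0,0,0,-0.006,0,0,0,0,0,0,-0.007,0,0,0,0,0,0,-0.008,0]
}}

```text
clock: 8.15
tool_pos: [0.6468, -0.0842, 0.1409]
tcp_rot: [-89.7, -0.1, -9.0]
wrist_force: [-1.4, 27.8, 3.6]
opening: 0.0002
```

At the hard stop (28 N without travel). Back off, lift and clear the view.

Request:
{"op": "arm_command", "data": {
  "rows": [0,0,0,0,0,0.02,0,0,0,0,0,0,0.03,0,0,0,0,0,-0.035,0.03,0,0,0,0,0,-0.07,0.03,0,0,0,0,0,-0.11,0.03,0]
}}

```text
clock: 8.57
tool_pos: [0.6498, -0.0586, 0.2504]
tcp_rot: [-90.1, 0.2, -9.0]
wrist_force: [1.5, 0.7, -0.1]
opening: 0.0001
```

Request:
{"op": "arm_command", "data": {
  "rows": [0,0,0,-0.03,0,0.025,0,0,0,0,-0.06,0,0.05,0,0,0,0,-0.09,0,0.075,0,0,0,0,-0.12,0,0.1,0,0,0,0,-0.15,0,0.125,0]
}}

```text
clock: 8.98
tool_pos: [0.5207, 0.0888, 0.2508]
tcp_rot: [-90.0, 0.0, -9.0]
wrist_force: [0.2, 0.7, -0.0]
opening: 0.0
```

Request:
{"op": "arm_command", "data": {
  "rows": [0,0,0,-0.01,0,0.035,0,0,0,0,-0.02,0,0.07,0,0,0,0,-0.03,0,0.105,0,0,0,0,-0.04,0,0.14,0,0,0,0,-0.05,0,0.175,0]
}}

```text
clock: 9.4
tool_pos: [0.4995, 0.2704, 0.2511]
tcp_rot: [-90.0, -0.0, -9.0]
wrist_force: [1.7, -0.1, -0.6]
opening: -0.0001
```

```bash
python3 -c "
from h import *
import cv2
ins()
for c in('scene','top'):
    im=manip.capture(c);cv2.imwrite(f'pics/{c}6.png',im)
a=cv2.imread('pics/scene6.png')[100:325,80:380];b=cv2.imread('pics/top6.png')[80:260,150:390]
cv2.imwrite('pics/scene6c.png',cv2.resize(a,(800,600),interpolation=cv2.INTER_CUBIC))
cv2.imwrite('pics/top6c.png',cv2.resize(b,(800,600),interpolation=cv2.INTER_CUBIC))"
```

```text
9.4 stand [-0.1826  0.2952  0.2511] F [ 1.67  0.22 -0.6 ] [-9.002e+01 -2.000e-02 -8.990e+00] -0.0001
```

View pics/top6c.png

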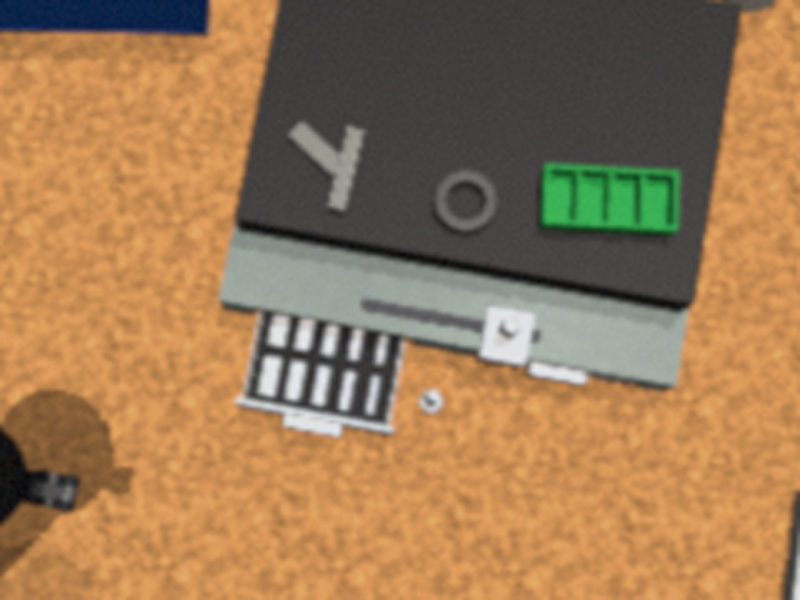

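View pics/scene6c.png

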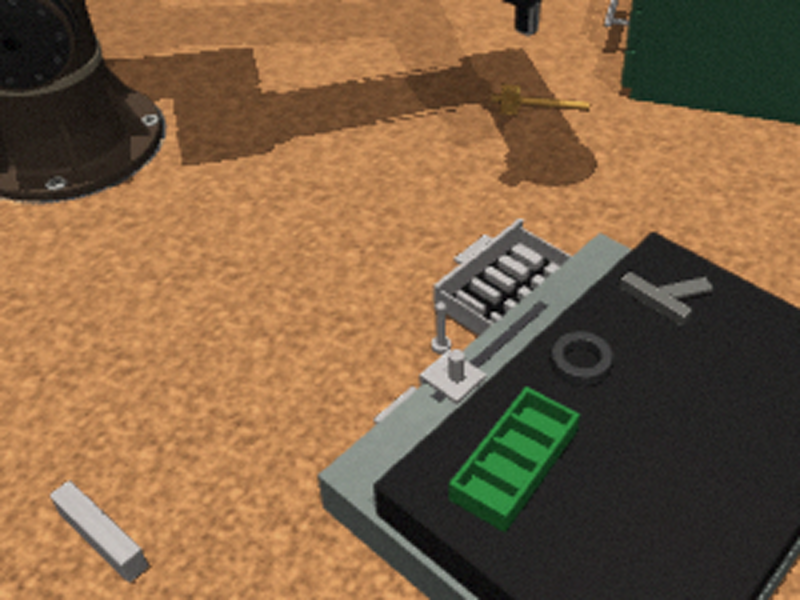

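```bash
python3 - <<'E'
from h import *
I=S.inv()
for n,a in dict(post0=("top",458,314,.085),post=("top",509,326,.085),sp0=("scene",489,327,.085),sp=("scene",457,355,.085),
 bar0L=("top",440,296,.0555),barL=("top",488,306,.0555),bar0R=("top",486,303,.0555),barR=("top",535,312,.0555),sbL0=("scene",483,325,.0555),
 lipR=("top",586,380,.041),lipL=("top",529,372,.041),edge1=("top",674,384,.05),edge0=("top",221,303,.05),
 slotR=("top",540,336,.05),slotL=("top",363,303,.05)).items():
    print(n,I.apply(crop(*a)-O).round(4))
import cv2
for c in("scene","top"):
    a=cv2.imread(f"pics/{c}0.png").astype(int);b=cv2.imread(f"pics/{c}6.png").astype(int)
    # bar shift by template correlation
    if c=="top":
        g0=a[160:190,276:300].astype(np.uint8)
        r=cv2.matchTemplate(b[155:205,270:340].astype(np.uint8),g0,cv2.TM_CCOEFF_NORMED);print(cv2.minMaxLoc(r), "zero at",(6,5))
    ks={}
    for n in("bolt_post","bolt"):
        k=manip.calibration(c);R=np.array(k["R"]);t=np.array(k["t"])
        for d in manip.recognise(c,n)[:1]: print(c,n,round(d["score"],2),I.apply(R.T@(np.array(d["xyz"])-t)-O).round(4))
E
```

```text
post0 [ 0.0182 -0.0032  0.085 ]
post [ 0.0158 -0.0467  0.085 ]
sp0 [ 0.0174 -0.0058  0.085 ]
sp [ 0.0175 -0.0496  0.085 ]
bar0L [0.0359 0.0135 0.0555]
barL [ 0.0346 -0.0286  0.0555]
bar0R [ 0.0369 -0.0264  0.0555]
barR [ 0.0367 -0.0691  0.0555]
sbL0 [-0.0052  0.0135  0.0555]
lipR [-0.0115 -0.1235  0.041 ]
lipL [-0.0134 -0.074   0.041 ]
edge1 [-0.0027 -0.1968  0.05  ]
edge0 [-0.0028  0.1982  0.05  ]
slotR [ 0.0178 -0.0773  0.05  ]
slotL [0.019  0.0776 0.05  ]
scene bolt_post 0.51 [ 0.0156 -0.0519  0.0584]
scene bolt 0.51 [ 0.0179 -0.0526  0.0554]
(-0.21043658256530762, 0.8744221329689026, (9, 19), (21, 8)) zero at (6, 5)
top bolt_post 0.65 [ 0.0089 -0.0485  0.0543]
top bolt 0.76 [ 0.0085 -0.0466  0.0529]
```

Both hard stops were felt and the pictures agree: lip at x ≈ −12 mm, post at y ≈ −47 to −52 mm. In both views the loose things and the blocks drawer sit at the same pixels as at the start.

```bash
python3 -c "
from station import manip
print(manip.hand_in())"
```

```text
the job is handed in; nothing more can be done
None
```

I pushed the ring drawer (the right one) shut with the closed fingertips on its lip. Then I pushed the locking slide's post across to the right until it stopped, moved the arm clear and handed the job in at about 9.7 s. No verdict came back.

- **Ring drawer:** it met a hard stop, with about 18 N and no further travel. In the top view its lip's front edge lies 11.5–13.5 mm before the stand's front face; fully shut is 12 mm. The scene camera is less sure: it put the lip at 11–12 mm, but in its first picture it had placed the stand's front edge about 6 mm too deep. I relied on the felt stop and the top view.
- **Locking slide:** it met a hard stop at about 28 N. By hand-picked pixels the post is at y = −47 mm in the top view and −50 mm in the scene view. The recognition networks gave −47 to −53 mm; fully across is −50 mm.
- **Left as they were:** in the final pictures the gauge-block drawer, pin, angle gauge, ring, holder, rod and parallel look unmoved. I compared these by eye, not by measurement. The robot touches nothing.

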